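# Dip the bench vacuum pump and show the gauge

### The job

Take the spray can that blocks the pump's slanting guide tube and stand it upright on the round cork coaster; then take the gauge rod from its rack, push it into the guide tube until its collar stops on the rim, and draw it right out again. Finish still holding the rod in the gripper, motionless and level, with its tip over the white tile about 28 cm above the bench, so that it can be read. Leave the other things on the bench where they are.

Things in the scene. Friction and masses are not known exactly. Their poses are not given: they have to be found in the camera images.
- can_centre (a point): centre of the spray can that stands in front of the guide tube: upright can 190 mm high, 50 mm across up to 160 mm above its foot, then a shoulder and a 38 mm wide cap; about 0.25 kg. The point is on its axis, 95 mm above its foot; z up its axis
- can: the same spray can, origin at the centre of its foot
- coaster_top (a point): centre of the top face of the round cork coaster, 90 mm across, 4 mm thick, fixed to the bench; an empty parking place for the can
- tube: guide tube of the vacuum pump: steel tube rising out of the case at 35 degrees above level, 12 mm bore widening to 24 mm over the last 12 mm at the mouth; rim 32 mm across. Origin at the centre of the mouth (115 mm above the bench); z points out of the mouth along the tube's axis, so the rod goes in along -z. Fixed
- pump: small grey bench vacuum pump, fixed. Origin under the middle of its case (130 mm along x, 110 mm wide, top 78 mm above the bench). The tube leans out to -x, its mouth 115 mm from the origin; the round dark motor (top 115 mm above the bench) lies from 65 to 220 mm on the +x side
- rod_grip (a point): middle of the gauge rod's square grip. The rod is one straight steel piece, 0.12 kg: grip 14 x 14 mm, 100 mm long (50 mm either way of this point), then a round collar 34 mm across, 8 mm thick, then a thin probe 8 mm across, 110 mm long. x points along the rod to the tip, z up as it lies. It starts level in its rack, this point 55 mm above the bench
- rod: the same gauge rod, same origin and axes as rod_grip
- rack: the rod's rack, fixed: base 170 x 44 mm, 8 mm thick, with two slotted 10 mm thick posts, 42 mm behind (-x) and 105 mm ahead (+x) of its origin. The rod's grip middle starts above the origin, the rod along x with the tip to +x. The posts' tops stand 60 mm above the bench, 5 mm above the rod's axis; lift the rod straight up
- rod_collar (a point): the collar's face on the probe side, on the rod's axis, 58 mm from rod_grip along x; it meets the tube's rim when the rod is fully in
- rod_tip (a point): the very tip of the probe, on the rod's axis, 168 mm from rod_grip along x
- tile_top (a point): centre of the top face of the square white tile, 90 x 90 x 5 mm, fixed flat on the bench: the background against which the tip is read
- breadboard: bystander, leave alone: white breadboard 165 x 55 x 15 mm with a small circuit board on it
- module: bystander, leave alone: tiny sensor board 26 x 20 x 6 mm
- tin: bystander, leave alone: low round tin, 60 mm across, 22 mm high
- reel: bystander, leave alone: solder reel standing on end, 60 mm across, 40 mm high
- screwdriver: bystander, leave alone: screwdriver lying on the bench
Not all that is in view belongs to the job. What is meant by the part that bears tile_top is not blue or red, and is the larger of those in its own colour.

How it is judged:
By the outcome, as a careful person would: the job done as asked, in the order asked, and still so for the second after the job is handed in, while the arm keeps its last pose, push and grip.
It also fails if it takes over 70 s, if anything falls off the work surface, if the arm or the gripper's body presses on something with over 40 N, if the wrist force passes 120 N, or if a joint passes its speed limit or range.

### The arm

A 6-joint arm with a two-finger parallel gripper is mounted at the origin on the work surface. World frame = base frame: x ahead of the robot, y to its left, z up, the work surface at z = 0. Lengths are in m, angles in degrees, forces in N, time in s.
With the tool pointing down it reaches from about 0.4 to 0.825 m from the base axis. Payload 7 kg.
Tool frame: the origin (TCP) lies at the very end of the fingers, on their centre line; the grasp point (between the pads) lies behind it (r.grasp_offset is the z of the grasp point in the tool frame, in m); z points along the fingers, y is the direction in which the jaws open and shut (so a half turn about z gives the same grasp; the last joint's range is limited). The gripper opens to 88 mm and grips with 3 to 60 N. Pads are 19 mm wide; open, the fingers measure 130 mm over their backs; the gripper's body (78 mm by 193 mm) begins 47 mm behind the grasp point.
Start: joints at [-56.832, 20.546, 0.682, 0, -70.136, -16.507], TCP at [0.194, -0.647, 0.227] pointing down, gripper open.
Joint ranges: [-176.03, 176.03], [-82.01, 121.73], [-58.28, 71.71], [-173.87, 95.51], [-174.79, -0.11], [-173.66, 173.66]. Speed limits (degrees/s): [136.94, 136.94, 172.46, 180, 180, 180].

### API

Orientations are given as [roll, pitch, yaw] about the fixed x, y, z axes, in that order (R = Rz(yaw) Ry(pitch) Rx(roll)).
In Python, from plant import r gives the robot as it stands. The module is installed in compiled form; this text tells all that it offers.
- The arm moves only by the tool servo_tool, never from a script. Its argument "targets" is a list of rows, each an object of numbers: "dx", "dy", "dz": the shift along the world's x, y, z in cm; "spin": the turn about the world's z in rad; "grip": the opening in per cent of the stroke, from 0 (shut) to 100 (fully open). A call has exactly 10 rows; each row is the pose to reach, as a shift and turn from the pose commanded when the call began; what a row does not reach only later rows make up. A row lasts 1/12 s, in which the tool goes at most 41.7 mm and 7.16 degrees, less where a joint would pass 70% of its speed; a pose out of reach is approached as far as the arm can. A call with a gripper value outside its range is refused whole. The fingers move at their own pace and stop on an object; "squeeze" is the grip in N (left out, the last holds). Time passes only in rows, so rows that repeat a pose let the fingers close, or fill a call up. It gives the time, the measured TCP pose, the force and the opening at its end, in the units of the state.
- r.get_state(): the state, without advancing time (a new reading comes with each control period).
- r.capture(name): name is "side" or "top" or "wrist"; returns the picture (420x560x3 uint8, blue, green, red); there is no depth.
- r.get_calibration(name): a dict with "K" (3x3 intrinsics, pixels), "extrinsics" (4x4, takes a point from camera to world coordinates). Camera axes: x right, y down, z forward; pixel columns grow to the right and rows downward; lengths in m; the calibration is good to about 2 mm. A picture is of the moment at which its call begins: read the wrist's pose just before it. get_calibration takes no time and is no camera call; for the wrist camera it gives the pose at the moment of the call.
- r.close_job(): hands the job in, once; it reports no verdict.
Trained networks look in the newest picture that a camera, given by its name, has taken for a name from the list of things; names that differ only in an ending like _2 or _b are one class to them, and where a whole thing is asked for, a point or a joint stands for the part that bears it (a point fixed in the world has none). Each returns a list of dicts, best first, with "p" (0 to 1); they miss things now and then, are a little off and sometimes report something else, mostly with a low value. They report only what shows in the picture. A call takes as long as a camera call. They do not tell look-alikes from the thing itself.
- r.cut_out(name, camera): "mask" (420x560 bool, what is visible of it) and "extent" ([left, top, right, bottom] in pixels, round what is visible of it).
The state is a dict: "time_s": time; "joints": joint angles; "qd": joint speeds; "joint_torque": joint torques, N m; "tcp_pos": TCP position; "eef_rot": TCP orientation; "contact_force": force on the tool from outside, world axes, zero at the start; "moment": the same for the moment, N m; "gripper_width": finger opening in m.
Only numpy, scipy, OpenCV 4.12 (cv2) and the standard library are available. Lean on these libraries where they do the work, as an engineer would, in place of code of your own. Each camera call takes 0.05 s, during which the arm holds its last target. There are 200 camera calls.

## Working session

There is one attempt and no reset: what is moved stays moved. The work goes in short steps, Python scripts to look and compute and a tool call to move; the robot and the scene stay as the last step left them, time stands still between calls to the robot, and variables do not carry over. Pictures are saved under pics/ and viewed, about 8 in all and at most 12, crops included, and the job is handed in when it is done.

Besides the shell and the picture viewer there is one more tool, called after "Request:" as name(argument=value, ...) on one line, values as JSON. servo_tool: Moves the arm, as the interface text tells. Its arguments: {"type":"object","properties":{"targets":{"type":"array"},"squeeze":{"type":"number"}},"required":["targets"]}

```bash
mkdir -p pics; cat > h.py <<'E'
from plant import r
import numpy as np, cv2
def cal(c):
    k=r.get_calibration(c); return np.array(k["K"]),np.array(k["extrinsics"])
def ray(c,u,v):
    K,T=cal(c); d=T[:3,:3]@np.linalg.solve(K,[u,v,1.]); return T[:3,3],d
def atz(c,u,v,z):
    o,d=ray(c,u,v); return o+d*(z-o[2])/d[2]
def proj(c,p):
    K,T=cal(c); q=K@(T[:3,:3].T@(np.array(p,float)-T[:3,3])); return q[:2]/q[2]
def tri(obs):
    A=0;b=0
    for c,u,v in obs:
        o,d=ray(c,u,v); d=d/np.linalg.norm(d); P=np.eye(3)-np.outer(d,d); A=A+P; b=b+P@o
    return np.linalg.solve(A,b)
def snap(c,n,crop=None,s=1):
    im=r.capture(c)
    if n:
        o=im
        if crop: o=im[crop[1]:crop[3],crop[0]:crop[2]]
        cv2.imwrite(f"pics/{n}.png",cv2.resize(o,None,fx=s,fy=s,interpolation=cv2.INTER_CUBIC))
    return im
def cen(m):
    y,x=np.nonzero(m); return x.mean(),y.mean()
E
python3 - <<'E'
from h import *
np.set_printoptions(precision=4,suppress=True)
print(r.get_state(), r.grasp_offset)
for c in("top","side","wrist"):
    K,T=cal(c); print(c,K[0,0],T.tolist()); snap(c,c+"0")
    for n in ("can","coaster_top","tube","pump","rod","rack","tile_top","tin","reel","breadboard","screwdriver","module"):
        for d in r.cut_out(n,c)[:3]:
            print(c,n,round(d["p"],2),d["extent"],np.round(cen(d["mask"]),1),int(d["mask"].sum()))
a=cv2.imread("pics/top0.png");b=cv2.imread("pics/side0.png")
E
```

```text
{'time_s': 0.0, 'joints': array([-56.8339,  20.5929,   0.631 ,  -0.0226, -70.1353, -16.5081]), 'qd': array([ 0.0814,  0.0387,  0.1212,  0.0475, -0.0045,  0.0292]), 'joint_torque': array([ -0.0001, -58.2721,  29.3052,   6.9971,   0.007 ,  -0.0002]), 'tcp_pos': array([ 0.1933, -0.6462,  0.2256]), 'eef_rot': array([ 179.9007,   -0.0072, -163.3498]), 'contact_force': array([ 0.1871,  0.3906, -0.6271]), 'moment': array([-0.0295,  0.022 ,  0.0268]), 'gripper_width': 0.08763899750186485} -0.0188
top 422.4249890268222 [[0.012963457264253669, -0.9950333093241137, 0.09869479272616438, 0.43427674498012125], [-0.9996099291454907, -0.015338069121586943, -0.023339519904405456, -0.0540714275698898], [0.024737387281291216, -0.09835373389518115, -0.9948440102344545, 1.0384149486726952], [0.0, 0.0, 0.0, 1.0]]
top can 0.83 [147.0, 168.7, 186.0, 199.1] [168.2 181.9] 866
top coaster_top 0.94 [355.3, 231.8, 390.3, 275.1] [371.1 251.9] 1115
top tube 0.84 [110.9, 175.2, 144.6, 189.9] [128.1 184.1] 310
top pump 0.91 [0.0, 162.6, 142.9, 224.9] [ 67.4 193. ] 6297
top rod 0.73 [277.0, 168.5, 369.5, 179.0] [332.
[... 1520 characters left out ...]
 216.] 378
side tile_top 0.61 [293.9, 277.5, 325.8, 296.9] [308.6 286.3] 413
side tin 0.85 [224.7, 210.4, 245.4, 227.8] [234.6 218.9] 293
side reel 0.65 [350.8, 150.6, 369.7, 169.4] [360.4 156. ] 291
side breadboard 0.61 [146.7, 224.9, 190.1, 267.4] [166.9 245.7] 821
side screwdriver 0.64 [233.0, 151.7, 255.6, 177.1] [245.5 163.8] 178
side module 0.61 [304.1, 187.6, 309.5, 195.7] [305.7 192.3] 37
wrist 336.59603716854537 [[-0.28566636079076, 0.9136928395675551, 0.28906768279339184, 0.11487171464740027], [0.9583291250287217, 0.2724035515762078, 0.0860325125191214, -0.6707314326890031], [-0.000135772780097317, 0.3015985742864942, -0.9534349907330367, 0.38472097977572184], [0.0, 0.0, 0.0, 1.0]]
```

View pics/top0.png

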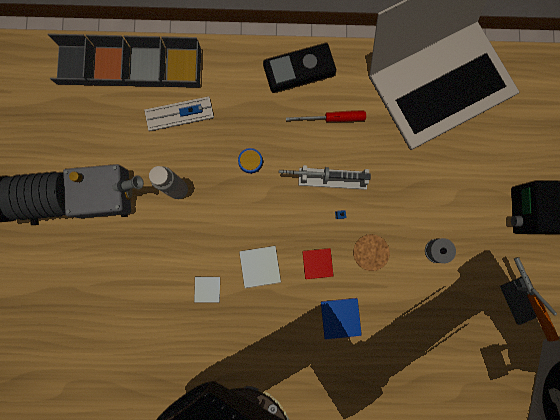

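View pics/side0.png

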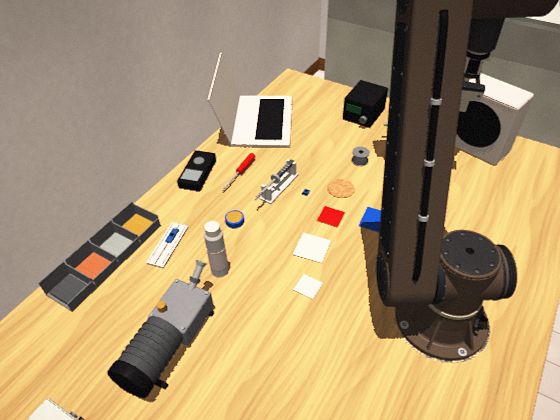

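```bash
python3 - <<'E'
from h import *
np.set_printoptions(precision=4,suppress=True)
print("cap",atz("top",160,175,.19))
print("coaster",atz("top",371.1,251.9,.004), "side",atz("side",341.6,188.4,.004))
print("tile",atz("top",260,267,.005), atz("side",312,247.5,.005))
for c in("top","side"):
    snap(c,None)
    for n in("can_centre","can","tube","rod","rack","tin","reel","module","screwdriver","breadboard"):
        ds=r.cut_out(n,c)
        if not ds: print(c,n,"none");continue
        d=ds[0]; m=d["mask"].astype(np.uint8); rc=cv2.minAreaRect(np.argwhere(m)[:,::-1].astype(np.float32))
        print(c,n,round(d["p"],2),np.round(cv2.boxPoints(rc)).tolist())
a=cv2.imread("pics/top0.png");x=cv2.resize(a[150:220,0:200],None,fx=4,fy=4,interpolation=2);y=cv2.resize(a[150:200,270:380],None,fx=7,fy=6,interpolation=2)[:, :800]
cv2.imwrite("pics/z1.png",np.vstack([x,np.pad(y,((0,0),(0,800-y.shape[1]),(0,0)))]))
E
```

```text
cap [0.5874 0.1625 0.19  ]
coaster [ 0.439  -0.3116  0.004 ] side [ 0.4348 -0.3059  0.004 ]
tile [ 0.3991 -0.0401  0.005 ] [ 0.3989 -0.034   0.005 ]
top can_centre 0.98 [[144.0, 182.0], [155.0, 161.0], [192.0, 180.0], [182.0, 201.0]]
top can 0.78 [[144.0, 179.0], [158.0, 160.0], [192.0, 185.0], [177.0, 204.0]]
top tube 0.79 [[109.0, 180.0], [142.0, 174.0], [144.0, 188.0], [112.0, 194.0]]
top rod 0.86 [[281.0, 168.0], [370.0, 168.0], [370.0, 179.0], [281.0, 179.0]]
top rack 0.77 [[298.0, 185.0], [299.0, 165.0], [369.0, 169.0], [368.0, 189.0]]
top tin 0.66 [[234.0, 161.0], [251.0, 144.0], [267.0, 160.0], [250.0, 177.0]]
top reel 0.95 [[425.0, 239.0], [455.0, 239.0], [455.0, 262.0], [425.0, 262.0]]
top module none
top screwdriver 0.88 [[288.0, 114.0], [365.0, 109.0], [365.0, 120.0], [288.0, 125.0]]
top breadboard 0.71 [[144.0, 109.0], [209.0, 95.0], [213.0, 117.0], [149.0, 132.0]]
side can_centre 0.83 [[201.0, 223.0], [219.0, 219.0], [231.0, 274.0], [213.0, 278.0]]
side can 0.96 [[201.0, 222.0], [220.0, 219.0], [231.0, 275.0], [212.0, 279.0]]
side tube 0.51 [[186.0, 288.0], [196.0, 260.0], [206.0, 263.0], [196.0, 292.0]]
side rod 0.77 [[255.0, 197.0], [287.0, 155.0], [295.0, 161.0], [263.0, 203.0]]
side rack 0.59 [[255.0, 192.0], [290.0, 157.0], [304.0, 170.0], [268.0, 206.0]]
side tin 0.66 [[223.0, 213.0], [242.0, 208.0], [246.0, 225.0], [228.0, 230.0]]
side reel 0.53 [[350.0, 164.0], [353.0, 145.0], [370.0, 147.0], [367.0, 167.0]]
side module 0.56 [[255.0, 194.0], [291.0, 157.0], [304.0, 170.0], [268.0, 207.0]]
side screwdriver 0.54 [[223.0, 183.0], [252.0, 151.0], [257.0, 156.0], [229.0, 189.0]]
side breadboard 0.72 [[146.0, 262.0], [174.0, 218.0], [188.0, 228.0], [161.0, 271.0]]
```

View pics/z1.png

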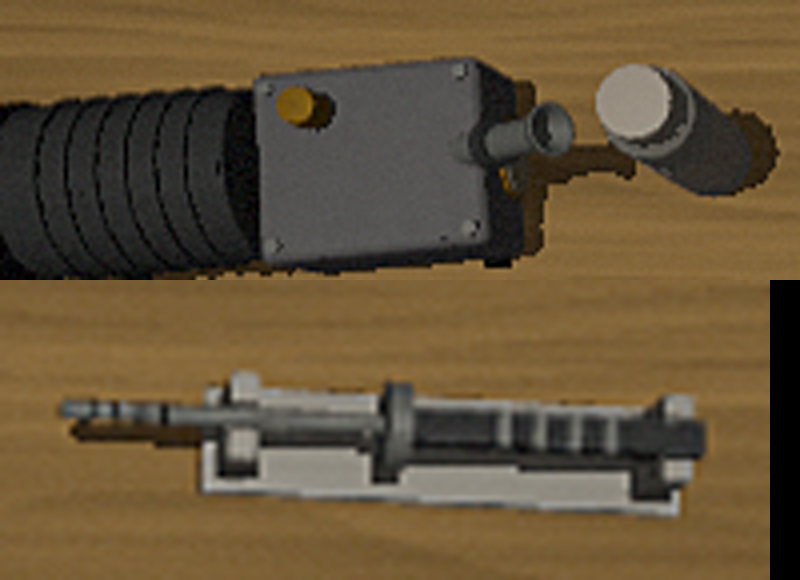

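```bash
python3 - <<'E'
from h import *
np.set_printoptions(precision=4,suppress=True)
M=atz("top",138,182,.115);print("mouth",M, "cap",atz("top",158.5,175.5,.19))
c=[atz("top",*p,.078) for p in((64.5,168.75),(118.75,165.5),(122.5,210.5),(66.25,215.5))]
O=np.mean(c,0);print("case",np.array(c),O,"sizes",np.linalg.norm(c[0]-c[1]),np.linalg.norm(c[1]-c[2]),"mouth dist",np.linalg.norm((M-O)[:2]))
d=(c[0]+c[3]-c[1]-c[2]);print("yaw edges",np.degrees(np.arctan2(d[1],d[0])), "yaw from mouth",np.degrees(np.arctan2(*(O-M)[1::-1])))
t=atz("top",278.9,171.3,.055);e=atz("top",370.7,176.3,.058);print("rod",t,e,np.linalg.norm(t-e)); d=t-e;print("yaw",np.degrees(np.arctan2(d[1],d[0])),"grip",e+d*50/218)
print("can foot/centre side", proj("side",[.587,.1625,.0]),proj("side",[.587,.1625,.19]))
print("tin",atz("top",250.5,160.5,.022),"reel",atz("top",440,250.5,.04),"module",atz("top",340,214.5,.006))
E
```

```text
mouth [0.5845 0.229  0.115 ] cap [0.5863 0.1655 0.19  ]
case [[0.6182 0.4079 0.078 ]
 [0.628  0.2858 0.078 ]
 [0.5247 0.2722 0.078 ]
 [0.5114 0.3974 0.078 ]] [0.5706 0.3408 0.078 ] sizes 0.12253794881547965 0.10416763152422213 mouth dist 0.11269377440069425
yaw edges 95.31305474384271 yaw from mouth 97.10901586939549
rod [ 0.6255 -0.0816  0.055 ] [ 0.6168 -0.2989  0.058 ] 0.217444162640696
yaw 87.70215959294862 grip [ 0.6188 -0.2491  0.0573]
can foot/centre side [221.2081 268.9688] [213.2063 224.5184]
tin [ 0.6574 -0.0128  0.022 ] reel [ 0.4443 -0.4674  0.04  ] module [ 0.5298 -0.2349  0.006 ]
```

Request:
servo_tool(targets=[{"dx":1.7,"dy":3.6,"dz":0.8,"spin":0.1,"grip":100},{"dx":3.4,"dy":7.2,"dz":0.8,"spin":0.2,"grip":100},{"dx":5.1,"dy":10.8,"dz":0.8,"spin":0.3,"grip":100},{"dx":6.8,"dy":14.4,"dz":0.8,"spin":0.4,"grip":100},{"dx":8.5,"dy":18,"dz":0.8,"spin":0.5,"grip":100},{"dx":10.2,"dy":21.6,"dz":0.8,"spin":0.6,"grip":100},{"dx":11.9,"dy":25.2,"dz":0.8,"spin":0.7,"grip":100},{"dx":13.6,"dy":28.8,"dz":0.8,"spin":0.8,"grip":100},{"dx":15.3,"dy":32.4,"dz":0.8,"spin":0.9,"grip":100},{"dx":17,"dy":36,"dz":0.8,"spin":1.0,"grip":100}])

```text
time_s: 3.88
tcp_pos: [0.3639, -0.2849, 0.235]
eef_rot: [-179.9, -0.0, -105.8]
contact_force: [1.0, -0.5, -0.1]
gripper_width: 0.0874
```

Request:
servo_tool(targets=[{"dx":1.7,"dy":3.6,"dz":0,"spin":0.1,"grip":100},{"dx":3.4,"dy":7.2,"dz":0,"spin":0.2,"grip":100},{"dx":5.1,"dy":10.8,"dz":0,"spin":0.28,"grip":100},{"dx":6.8,"dy":14.4,"dz":0,"spin":0.28,"grip":100},{"dx":8.5,"dy":18,"dz":0,"spin":0.28,"grip":100},{"dx":10.2,"dy":21.6,"dz":0,"spin":0.28,"grip":100},{"dx":11.9,"dy":25.2,"dz":0,"spin":0.28,"grip":100},{"dx":13.6,"dy":28.8,"dz":0,"spin":0.28,"grip":100},{"dx":15.3,"dy":32.4,"dz":0,"spin":0.28,"grip":100},{"dx":17,"dy":36,"dz":0,"spin":0.28,"grip":100}])

```text
time_s: 4.72
tcp_pos: [0.534, 0.0755, 0.235]
eef_rot: [-180.0, 0.0, -90.0]
contact_force: [-0.4, -0.9, -0.2]
gripper_width: 0.0878
```

```bash
python3 - <<'E'
from h import *
np.set_printoptions(precision=4,suppress=True)
print(r.get_state()["tcp_pos"]); 
for p in ([.5863,.1655,.19],[.5845,.229,.115],[.5706,.3408,.078]): print(proj("wrist",p))
snap("wrist","w1")
for n in("can_centre","tube","pump"):
  for d in r.cut_out(n,"wrist")[:1]: print(n,d["p"],d["extent"],cen(d["mask"]))
E
```

```text
[0.534  0.0755 0.235 ]
[212.0266 358.6603]
[233.1468 358.4092]
[253.317  413.5397]
can_centre 0.62 [182.8, 236.9, 260.1, 381.0] (np.float64(223.86266888765502), np.float64(308.4776975754211))
tube 0.58 [183.2, 234.5, 260.4, 382.6] (np.float64(223.89830508474577), np.float64(308.2896256286087))
pump 0.77 [203.8, 337.4, 295.4, 384.5] (np.float64(261.13634181469035), np.float64(357.11233797407584))
```

View pics/w1.png

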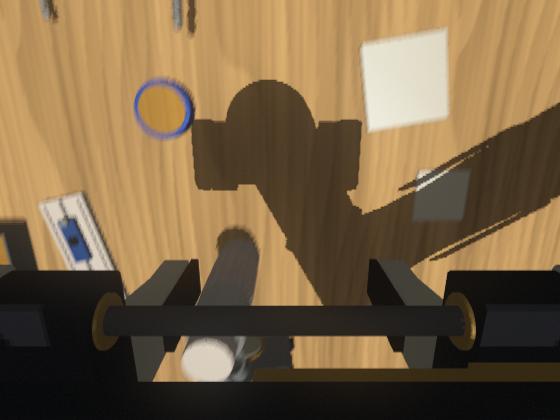

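```bash
python3 - <<'E'
from h import *
print(atz("wrist",209,361,.19), atz("wrist",237,253,.0), atz("wrist",404,80,.005))
E
```

```text
[0.58774984 0.16565953 0.19      ] [0.59202574 0.16337911 0.        ] [ 0.40454419 -0.03966056  0.005     ]
```

Request:
servo_tool(targets=[{"dx":2.7,"dy":3,"dz":0,"grip":100},{"dx":5.35,"dy":6,"dz":0,"grip":100},{"dx":5.35,"dy":9,"dz":0,"grip":100},{"dx":5.35,"dy":9,"dz":-1,"grip":100},{"dx":5.35,"dy":9,"dz":-4,"grip":100},{"dx":5.35,"dy":9,"dz":-7,"grip":100},{"dx":5.35,"dy":9,"dz":-9,"grip":100},{"dx":5.35,"dy":9,"dz":-10.1,"grip":100},{"dx":5.35,"dy":9,"dz":-10.1,"grip":50},{"dx":5.35,"dy":9,"dz":-10.1,"grip":30}], squeeze=25)

```text
validation failed for argument at $.ta...
```

Request:
servo_tool(targets=[{"dz":0,"grip":30},{"dz":0,"grip":30},{"dz":0,"grip":30},{"dz":0,"grip":30},{"dz":0,"grip":30},{"dz":0,"grip":30},{"dz":0.4,"grip":30},{"dz":1.5,"grip":30},{"dz":3,"grip":30},{"dz":5,"grip":30}])

```text
validation failed for argument at $.ta...
```

Request:
servo_tool(targets=[{"dx":2.7,"dy":3,"dz":0,"spin":0,"grip":100},{"dx":5.35,"dy":6,"dz":0,"spin":0,"grip":100},{"dx":5.35,"dy":9,"dz":0,"spin":0,"grip":100},{"dx":5.35,"dy":9,"dz":-1,"spin":0,"grip":100},{"dx":5.35,"dy":9,"dz":-4,"spin":0,"grip":100},{"dx":5.35,"dy":9,"dz":-7,"spin":0,"grip":100},{"dx":5.35,"dy":9,"dz":-9,"spin":0,"grip":100},{"dx":5.35,"dy":9,"dz":-10.1,"spin":0,"grip":100},{"dx":5.35,"dy":9,"dz":-10.1,"spin":0,"grip":50},{"dx":5.35,"dy":9,"dz":-10.1,"spin":0,"grip":30}], squeeze=25)

```text
time_s: 5.75
tcp_pos: [0.5872, 0.1626, 0.1342]
eef_rot: [-180.0, -0.0, -90.0]
contact_force: [0.7, 0.8, -0.3]
gripper_width: 0.0802
```

Request:
servo_tool(targets=[{"dx":0,"dy":0.2,"dz":0,"spin":0,"grip":30},{"dx":0,"dy":0.2,"dz":0,"spin":0,"grip":30},{"dx":0,"dy":0.2,"dz":0,"spin":0,"grip":30},{"dx":0,"dy":0.2,"dz":0,"spin":0,"grip":30},{"dx":0,"dy":0.2,"dz":0,"spin":0,"grip":30},{"dx":0,"dy":0.2,"dz":0,"spin":0,"grip":30},{"dx":0,"dy":0.2,"dz":0,"spin":0,"grip":30},{"dx":0,"dy":0.2,"dz":0,"spin":0,"grip":30},{"dx":0,"dy":0.2,"dz":0,"spin":0,"grip":30},{"dx":0,"dy":0.2,"dz":0,"spin":0,"grip":30}])

```text
time_s: 6.58
tcp_pos: [0.5877, 0.1656, 0.1344]
eef_rot: [-179.9, 0.0, -90.0]
contact_force: [0.1, -0.4, 6.1]
gripper_width: 0.0494
```

Request:
servo_tool(targets=[{"dx":0,"dy":0,"dz":1,"spin":0,"grip":30},{"dx":0,"dy":0,"dz":4,"spin":0,"grip":30},{"dx":0,"dy":-1,"dz":7,"spin":0,"grip":30},{"dx":-0.6,"dy":-3,"dz":8,"spin":0,"grip":30},{"dx":-1.6,"dy":-6,"dz":8,"spin":0,"grip":30},{"dx":-2.8,"dy":-9.5,"dz":8,"spin":0,"grip":30},{"dx":-4,"dy":-13.2,"dz":8,"spin":0,"grip":30},{"dx":-5.2,"dy":-16.9,"dz":8,"spin":0,"grip":30},{"dx":-6.4,"dy":-20.6,"dz":8,"spin":0,"grip":30},{"dx":-7.6,"dy":-24.3,"dz":8,"spin":0,"grip":30}], squeeze=35)

```text
time_s: 7.42
tcp_pos: [0.5089, -0.0794, 0.2133]
eef_rot: [179.9, 0.0, -90.0]
contact_force: [0.6, -0.9, -2.3]
gripper_width: 0.0492
```

Request:
servo_tool(targets=[{"dx":-1.2,"dy":-3.7,"dz":0,"spin":0,"grip":30},{"dx":-2.4,"dy":-7.4,"dz":0,"spin":0,"grip":30},{"dx":-3.6,"dy":-11.1,"dz":0,"spin":0,"grip":30},{"dx":-4.8,"dy":-14.8,"dz":0,"spin":0,"grip":30},{"dx":-6,"dy":-18.2,"dz":0,"spin":0,"grip":30},{"dx":-6.9,"dy":-21,"dz":-1,"spin":0,"grip":30},{"dx":-7.4,"dy":-22.6,"dz":-2,"spin":0,"grip":30},{"dx":-7.45,"dy":-23.1,"dz":-4,"spin":0,"grip":30},{"dx":-7.45,"dy":-23.1,"dz":-5.5,"spin":0,"grip":30},{"dx":-7.45,"dy":-23.1,"dz":-6.5,"spin":0,"grip":30}])

```text
time_s: 8.25
tcp_pos: [0.4343, -0.3087, 0.1465]
eef_rot: [179.8, 0.1, -90.1]
contact_force: [-1.0, -0.1, -3.0]
gripper_width: 0.0493
```

Request:
servo_tool(targets=[{"dx":0,"dy":0,"dz":-0.3,"spin":0,"grip":30},{"dx":0,"dy":0,"dz":-0.6,"spin":0,"grip":30},{"dx":0,"dy":0,"dz":-0.8,"spin":0,"grip":30},{"dx":0,"dy":0,"dz":-0.9,"spin":0,"grip":30},{"dx":0,"dy":0,"dz":-1.0,"spin":0,"grip":30},{"dx":0,"dy":0,"dz":-1.05,"spin":0,"grip":30},{"dx":0,"dy":0,"dz":-1.1,"spin":0,"grip":30},{"dx":0,"dy":0,"dz":-1.1,"spin":0,"grip":30},{"dx":0,"dy":0,"dz":-1.1,"spin":0,"grip":30},{"dx":0,"dy":0,"dz":-1.1,"spin":0,"grip":30}])

```text
time_s: 9.08
tcp_pos: [0.437, -0.3089, 0.1384]
eef_rot: [-179.9, -0.0, -90.0]
contact_force: [0.1, 0.7, 5.0]
gripper_width: 0.0492
```

```bash
python3 - <<'E'
from h import *
np.set_printoptions(precision=4,suppress=True)
im=snap("top",None); w=snap("side",None)
cv2.imwrite("pics/z2.png",np.hstack([cv2.resize(im[200:300,330:430],None,fx=4,fy=4),cv2.resize(w[110:210,290:390],None,fx=4,fy=4)]))
print(proj("top",[.437,-.309,.004]),proj("top",[.437,-.309,.194]),r.get_state()["contact_force"],r.get_state()["moment"])
E
```

```text
[370.0358 252.7259] [393.2766 252.7793] [0.3542 0.3106 6.3648] [ 0.2857  0.436  -0.0299]
```

View pics/z2.png

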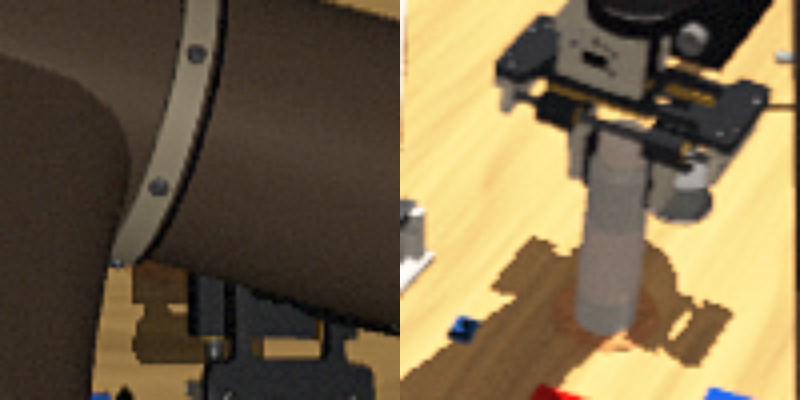

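Request:
servo_tool(targets=[{"dx":0,"dy":0,"dz":0,"spin":0,"grip":70},{"dx":0,"dy":0,"dz":0,"spin":0,"grip":100},{"dx":0,"dy":0,"dz":0,"spin":0,"grip":100},{"dx":0,"dy":0,"dz":0,"spin":0,"grip":100},{"dx":0,"dy":0,"dz":0,"spin":0,"grip":100},{"dx":0,"dy":0,"dz":2,"spin":0,"grip":100},{"dx":0,"dy":0,"dz":5,"spin":0,"grip":100},{"dx":0,"dy":0,"dz":9,"spin":0,"grip":100},{"dx":2,"dy":0,"dz":10,"spin":0,"grip":100},{"dx":5,"dy":0,"dz":10,"spin":0,"grip":100}])

```text
time_s: 10.02
tcp_pos: [0.4874, -0.3096, 0.2429]
eef_rot: [-179.6, -0.2, -90.0]
contact_force: [0.2, 0.3, 1.1]
gripper_width: 0.0874
```

Request:
servo_tool(targets=[{"dx":3,"dy":0,"dz":0,"spin":-0.04,"grip":100},{"dx":6,"dy":0,"dz":0,"spin":-0.04,"grip":100},{"dx":9,"dy":0,"dz":0,"spin":-0.04,"grip":100},{"dx":12,"dy":1,"dz":-2,"spin":-0.04,"grip":100},{"dx":13.2,"dy":2,"dz":-4,"spin":-0.04,"grip":100},{"dx":13.2,"dy":3,"dz":-4,"spin":-0.04,"grip":80},{"dx":13.2,"dy":4,"dz":-4,"spin":-0.04,"grip":60},{"dx":13.2,"dy":4.5,"dz":-4,"spin":-0.04,"grip":50},{"dx":13.2,"dy":4.5,"dz":-4,"spin":-0.04,"grip":50},{"dx":13.2,"dy":4.5,"dz":-4,"spin":-0.04,"grip":50}])

```text
time_s: 10.85
tcp_pos: [0.6186, -0.2638, 0.1994]
eef_rot: [-179.9, -0.0, -92.3]
contact_force: [-0.0, -0.3, -1.3]
gripper_width: 0.0598
```

```bash
python3 - <<'E'
from h import *
np.set_printoptions(precision=4,suppress=True)
im=snap("wrist","w2"); 
for n in ("rod","rack"):
  for d in r.cut_out(n,"wrist")[:1]: 
    rc=cv2.minAreaRect(np.argwhere(d["mask"])[:,::-1].astype(np.float32)); print(n,d["p"],cv2.boxPoints(rc).tolist())
g=np.array([.6188,-.2491,.055]);u=np.array([np.cos(np.radians(87.7)),np.sin(np.radians(87.7)),0])
for s in(-.05,-.015,0,.05,.058,.168): print(s,proj("wrist",g+u*s))
s=r.get_state();print(s["tcp_pos"],s["eef_rot"])
im=snap("top",None);
for n in("can_centre","coaster_top","tube"):
  for d in r.cut_out(n,"top")[:1]: print(n,d["p"],d["extent"])
print(proj("top",[.437,-.309,.0]),proj("top",[.437,-.309,.194]))
E
```

```text
rod 0.61 [[266.0, 167.0], [299.0, 167.0], [299.0, 366.0], [266.0, 366.0]]
rack 0.91 [[263.0, 156.0], [305.0, 156.0], [305.0, 305.0], [263.0, 305.0]]
-0.05 [283.968  166.4181]
-0.015 [284.0041 204.0388]
0 [284.0188 219.3962]
0.05 [284.065 267.57 ]
0.058 [284.072  274.8753]
0.168 [284.1589 365.6135]
[ 0.6184 -0.2642  0.1987] [-179.9037   -0.015   -92.3188]
can_centre 0.7 [358.6, 240.1, 406.0, 265.2]
coaster_top 0.68 [355.9, 235.4, 382.3, 273.4]
tube 0.57 [112.0, 172.8, 144.2, 191.2]
[369.6374 252.725 ] [393.2766 252.7793]
```

View pics/w2.png

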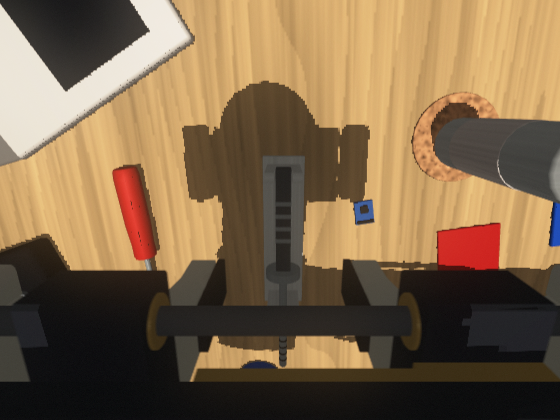

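Request:
servo_tool(targets=[{"dx":-0.1,"dy":0,"dz":-3,"spin":0,"grip":50},{"dx":-0.1,"dy":0,"dz":-6.5,"spin":0,"grip":50},{"dx":-0.1,"dy":0,"dz":-10,"spin":0,"grip":50},{"dx":-0.1,"dy":0,"dz":-13,"spin":0,"grip":50},{"dx":-0.1,"dy":0,"dz":-15,"spin":0,"grip":50},{"dx":-0.1,"dy":0,"dz":-16.2,"spin":0,"grip":45},{"dx":-0.1,"dy":0,"dz":-16.2,"spin":0,"grip":25},{"dx":-0.1,"dy":0,"dz":-16.2,"spin":0,"grip":10},{"dx":-0.1,"dy":0,"dz":-16.2,"spin":0,"grip":5},{"dx":-0.1,"dy":0,"dz":-16.2,"spin":0,"grip":5}], squeeze=30)

```text
time_s: 12.03
tcp_pos: [0.6188, -0.2639, 0.0375]
eef_rot: [-179.8, -0.0, -92.3]
contact_force: [0.4, -0.4, -0.2]
gripper_width: 0.0182
```

Request:
servo_tool(targets=[{"dx":0,"dy":0,"dz":0,"spin":0,"grip":5},{"dx":0,"dy":0,"dz":0,"spin":0,"grip":5},{"dx":0,"dy":0,"dz":0,"spin":0,"grip":5},{"dx":0,"dy":0,"dz":0,"spin":0,"grip":5},{"dx":0,"dy":0,"dz":0,"spin":0,"grip":5},{"dx":0,"dy":0,"dz":1,"spin":0,"grip":5},{"dx":0,"dy":0,"dz":3,"spin":0,"grip":5},{"dx":0,"dy":0,"dz":6,"spin":0,"grip":5},{"dx":0,"dy":0,"dz":9,"spin":0,"grip":5},{"dx":0,"dy":0,"dz":11,"spin":0,"grip":5}])

```text
time_s: 12.87
tcp_pos: [0.618, -0.2639, 0.1493]
eef_rot: [-179.9, -0.0, -92.3]
contact_force: [0.9, -0.0, -0.3]
gripper_width: 0.0139
```

Request:
servo_tool(targets=[{"dx":0,"dy":1,"dz":0,"spin":0.015,"grip":5},{"dx":-0.1,"dy":3,"dz":0,"spin":0.03,"grip":5},{"dx":-0.2,"dy":6,"dz":0,"spin":0.05,"grip":5},{"dx":-0.3,"dy":9.5,"dz":0,"spin":0.07,"grip":5},{"dx":-0.4,"dy":13,"dz":0,"spin":0.09,"grip":5},{"dx":-0.5,"dy":16.5,"dz":0,"spin":0.11,"grip":5},{"dx":-0.6,"dy":20,"dz":0,"spin":0.13,"grip":5},{"dx":-0.7,"dy":22.5,"dz":0,"spin":0.15,"grip":5},{"dx":-0.7,"dy":24.2,"dz":0,"spin":0.15,"grip":5},{"dx":-0.7,"dy":25.0,"dz":0,"spin":0.15,"grip":5}])

```text
time_s: 13.7
tcp_pos: [0.6099, -0.0112, 0.1459]
eef_rot: [180.0, 0.0, -83.6]
contact_force: [-0.3, 0.3, -2.0]
gripper_width: 0.0134
```

```bash
python3 - <<'E'
from h import *
np.set_printoptions(precision=4,suppress=True)
t=snap("top",None);s=snap("side",None)
for c in("top","side"):
  if c=="side": pass
  ds=r.cut_out("rod",c)
  for d in ds[:1]: print(c,"rod",d["p"],d["extent"])
  ds=r.cut_out("tube",c)
  for d in ds[:1]: print(c,"tube",d["p"],d["extent"],cen(d["mask"]))
g=np.array([.611,-.0140,.165]);a=np.radians(96.3);u=np.array([np.cos(a),np.sin(a),0])
for k in(-.035,.065,.183): print(k,proj("top",g+u*k),proj("side",g+u*k))
print("mouth",proj("side",[.5845,.229,.115]),proj("top",[.5845,.229,.115]))
x=cv2.resize(t[150:220,60:260],None,fx=4,fy=4,interpolation=2)
y=cv2.resize(s[200:300,170:290],None,fx=3.2,fy=3.2,interpolation=2)
z=np.zeros((600,800,3),np.uint8);z[:280]=x;z[280:600,:384]=y; cv2.imwrite("pics/z3.png",z)
st=r.get_state();print(st["tcp_pos"],st["eef_rot"],st["time_s"])
E
```

```text
top rod 0.81 [162.4, 165.5, 224.0, 177.7]
top tube 0.64 [127.9, 179.0, 142.2, 190.2] (np.float64(136.3), np.float64(184.38))
side tube 0.73 [225.1, 153.6, 256.4, 184.7] (np.float64(245.625), np.float64(164.70833333333334))
-0.035 [264.7914 166.0123] [250.3693 179.6933]
0.065 [217.1571 170.3332] [233.7222 202.2092]
0.183 [160.4744 175.475 ] [211.9089 231.7126]
mouth [202.0996 260.6396] [138.003  182.0132]
[ 0.6103 -0.0146  0.1455] [179.9793  -0.0028 -83.7551] 14.0
```

View pics/z3.png

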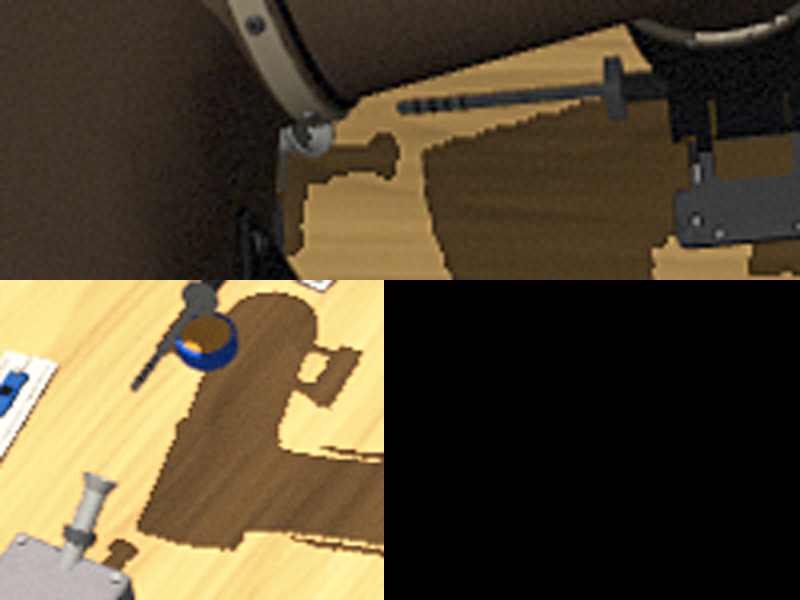

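```bash
python3 - <<'E'
from h import *
np.set_printoptions(precision=4,suppress=True)
m=tri([("top",138,182),("side",201.1,262.5)]); t=tri([("top",160,176.75),("side",212.2,233.1)])
c=tri([("top",60+(613)/4,150+88/4),("side",170+200/3.2,200+(297-280)/3.2)])
print("mouth",m,"tip",t,"collar",c, "expected tip",np.array([.611,-.014,.165])+.183*np.array([-.1097,.994,0]))
print(t-c)
E
```

```text
mouth [0.5862 0.2314 0.1084] tip [0.5889 0.1696 0.1623] collar [0.6014 0.0594 0.1616] expected tip [0.5909 0.1679 0.165 ]
[-0.0125  0.1102  0.0007]
```

Request:
servo_tool(targets=[{"dx":0.15,"dy":0,"dz":-1.2,"spin":0,"grip":5},{"dx":0.3,"dy":0,"dz":-3,"spin":0,"grip":5},{"dx":0.3,"dy":0,"dz":-4.6,"spin":0,"grip":5},{"dx":0.3,"dy":0,"dz":-5.4,"spin":0,"grip":5},{"dx":0.2,"dy":1,"dz":-5.4,"spin":0,"grip":5},{"dx":0.05,"dy":2.5,"dz":-5.4,"spin":0,"grip":5},{"dx":-0.1,"dy":4,"dz":-5.4,"spin":0,"grip":5},{"dx":-0.2,"dy":5,"dz":-5.4,"spin":0,"grip":5},{"dx":-0.2,"dy":5,"dz":-5.4,"spin":0,"grip":5},{"dx":-0.2,"dy":5,"dz":-5.4,"spin":0,"grip":5}])

```text
time_s: 14.83
tcp_pos: [0.6087, 0.037, 0.0919]
eef_rot: [-180.0, 0.0, -83.6]
contact_force: [-0.1, 0.3, -1.0]
gripper_width: 0.0137
```

```bash
python3 - <<'E'
from h import *
np.set_printoptions(precision=4,suppress=True)
st=r.get_state();print(st["tcp_pos"],st["eef_rot"],st["contact_force"])
t=snap("top",None);s=snap("side",None);w=snap("wrist",None)
z=np.zeros((600,800,3),np.uint8)
z[:280]=cv2.resize(t[150:206,80:240],None,fx=5,fy=5,interpolation=2)
z[280:600,:384]=cv2.resize(s[220:284,180:256],(380,320),interpolation=2)[:, :384] if 0 else cv2.resize(s[220:284,180:257],(384,320),interpolation=2)
z[280:600,390:]=cv2.resize(w[320:400,190:395],(410,320),interpolation=2)
cv2.imwrite("pics/z4.png",z)
E
```

```text
[0.6087 0.037  0.0919] [-179.9663    0.0033  -83.6307] [-0.1471  0.3391 -1.0255]
```

View pics/z4.png

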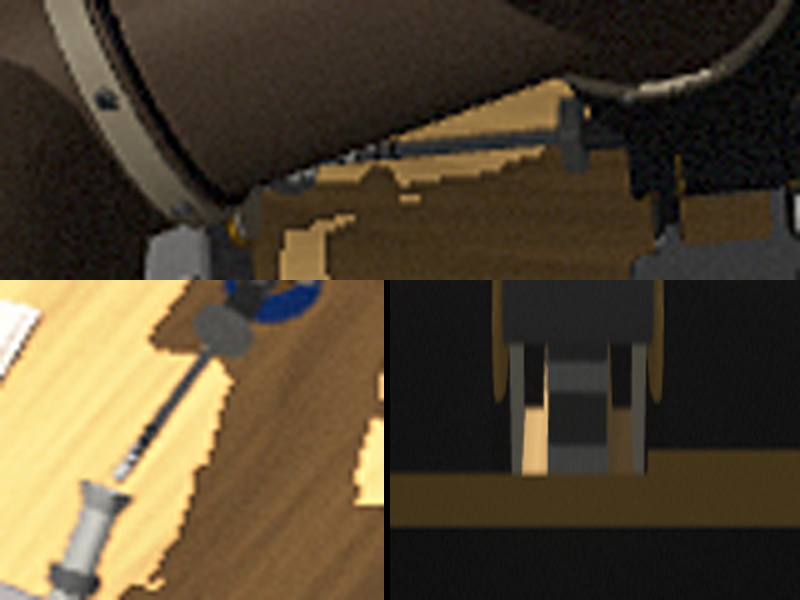

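Request:
servo_tool(targets=[{"dx":0.1,"dy":0.1,"dz":0,"spin":0,"grip":5},{"dx":0.2,"dy":0.3,"dz":0,"spin":0,"grip":5},{"dx":0.15,"dy":0.6,"dz":0,"spin":0,"grip":5},{"dx":0.1,"dy":0.9,"dz":0,"spin":0,"grip":5},{"dx":0.1,"dy":1.2,"dz":0,"spin":0,"grip":5},{"dx":0.05,"dy":1.5,"dz":0,"spin":0,"grip":5},{"dx":0,"dy":1.8,"dz":0,"spin":0,"grip":5},{"dx":0,"dy":2.0,"dz":0,"spin":0,"grip":5},{"dx":0,"dy":2.0,"dz":0,"spin":0,"grip":5},{"dx":0,"dy":2.0,"dz":0,"spin":0,"grip":5}], squeeze=10)

```text
time_s: 15.82
tcp_pos: [0.6084, 0.0566, 0.0915]
eef_rot: [180.0, 0.0, -83.7]
contact_force: [-1.4, -0.0, -1.1]
gripper_width: 0.0141
```

Request:
servo_tool(targets=[{"dx":0,"dy":0.1,"dz":0,"spin":0,"grip":5},{"dx":0,"dy":0.2,"dz":0,"spin":0,"grip":5},{"dx":0,"dy":0.3,"dz":0,"spin":0,"grip":5},{"dx":-0.05,"dy":0.4,"dz":0,"spin":0,"grip":5},{"dx":-0.05,"dy":0.5,"dz":0,"spin":0,"grip":5},{"dx":-0.05,"dy":0.6,"dz":0,"spin":0,"grip":5},{"dx":-0.05,"dy":0.7,"dz":0,"spin":0,"grip":5},{"dx":-0.05,"dy":0.7,"dz":0,"spin":0,"grip":5},{"dx":-0.05,"dy":0.7,"dz":0,"spin":0,"grip":5},{"dx":-0.05,"dy":0.7,"dz":0,"spin":0,"grip":5}])

```text
time_s: 16.65
tcp_pos: [0.6079, 0.0633, 0.0916]
eef_rot: [180.0, -0.0, -83.7]
contact_force: [-0.2, -2.5, -0.3]
gripper_width: 0.0142
```

```bash
python3 - <<'E'
from h import *
np.set_printoptions(precision=3,suppress=True)
for i in range(4):
    s=snap("side",None); st=r.get_state();print(st["tcp_pos"],st["contact_force"],st["moment"])
z=cv2.resize(s[210:290,180:260],(600,600),interpolation=2)
cv2.imwrite("pics/z5.png",z)
E
```

```text
[0.608 0.063 0.092] [-0.962 -2.718 -1.746] [-1.048  0.422  0.2  ]
[0.608 0.063 0.092] [-0.387 -2.193 -1.447] [-1.139  0.477  0.222]
[0.608 0.063 0.092] [-0.703 -3.354 -0.213] [-1.095  0.452  0.203]
[0.608 0.063 0.092] [-1.162 -2.918 -1.048] [-1.056  0.453  0.27 ]
```

View pics/z5.png

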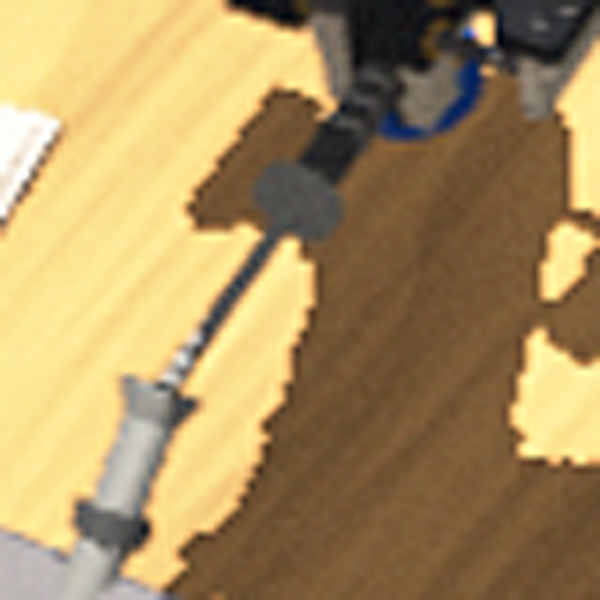

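Request:
servo_tool(targets=[{"dx":0,"dy":0.05,"dz":0.75,"spin":0,"grip":5},{"dx":0,"dy":0.1,"dz":1.5,"spin":0,"grip":5},{"dx":0,"dy":0.2,"dz":2.3,"spin":0,"grip":5},{"dx":-0.05,"dy":0.3,"dz":3.05,"spin":0,"grip":5},{"dx":-0.05,"dy":0.45,"dz":3.8,"spin":0,"grip":5},{"dx":-0.05,"dy":0.65,"dz":4.6,"spin":0,"grip":5},{"dx":-0.1,"dy":0.9,"dz":5.35,"spin":0,"grip":5},{"dx":-0.1,"dy":1.15,"dz":6.1,"spin":0,"grip":5},{"dx":-0.1,"dy":1.15,"dz":6.1,"spin":0,"grip":5},{"dx":-0.1,"dy":1.15,"dz":6.1,"spin":0,"grip":5}])

```text
time_s: 17.68
tcp_pos: [0.6072, 0.0752, 0.1531]
eef_rot: [-179.9, 0.0, -83.7]
contact_force: [0.3, -0.7, -2.1]
gripper_width: 0.0141
```

```bash
python3 - <<'E'
from h import *
np.set_printoptions(precision=3,suppress=True)
for i in range(3):
    s=snap("side",None); st=r.get_state();print(st["tcp_pos"],st["contact_force"],st["moment"])
z=cv2.resize(s[210:290,180:260],(600,600),interpolation=2)
cv2.imwrite("pics/z6.png",z)
E
```

```text
[0.607 0.075 0.153] [-0.842 -0.336 -1.201] [-0.172  0.353  0.088]
[0.607 0.075 0.152] [-0.475  0.305 -1.299] [-0.133  0.383  0.09 ]
[0.607 0.075 0.152] [-0.901 -0.178 -1.121] [-0.034  0.326  0.046]
```

View pics/z6.png

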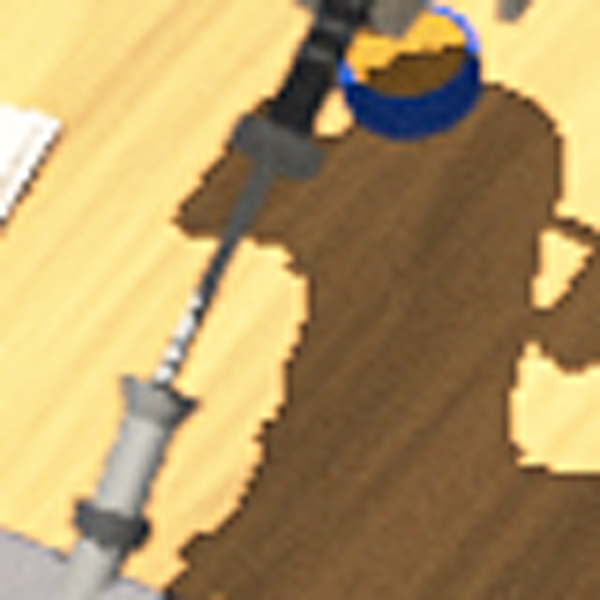

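Request:
servo_tool(targets=[{"dx":0,"dy":0.25,"dz":0.7,"spin":0,"grip":5},{"dx":-0.05,"dy":0.6,"dz":1.4,"spin":0,"grip":5},{"dx":-0.1,"dy":0.95,"dz":2.1,"spin":0,"grip":5},{"dx":-0.15,"dy":1.3,"dz":2.8,"spin":0,"grip":5},{"dx":-0.2,"dy":1.7,"dz":3.45,"spin":0,"grip":5},{"dx":-0.25,"dy":2.15,"dz":4.1,"spin":0,"grip":5},{"dx":-0.25,"dy":2.35,"dz":3.95,"spin":0,"grip":5},{"dx":-0.3,"dy":2.75,"dz":3.65,"spin":0,"grip":5},{"dx":-0.35,"dy":3.15,"dz":3.4,"spin":0,"grip":5},{"dx":-0.35,"dy":3.15,"dz":3.4,"spin":0,"grip":5}])

```text
time_s: 18.67
tcp_pos: [0.603, 0.1071, 0.1853]
eef_rot: [179.9, 0.0, -83.7]
contact_force: [-0.2, 0.7, -1.8]
gripper_width: 0.014
```

```bash
python3 - <<'E'
from h import *
np.set_printoptions(precision=3,suppress=True)
for i in range(3):
    s=snap("side",None); st=r.get_state();print(st["tcp_pos"],st["contact_force"],st["moment"])
np.save("s7.npy",s)
# rod line on dark probe: print collar estimate via proj of ideal pose
M=np.array([.587,.229,.115]);u=np.array([-.11,.994,0]);a=-u*.819+np.array([0,0,.574])
g=st["tcp_pos"]+[0,0,.0188]; d=g-M; print("axial",d@a,"perp up",d@(u*.574+np.array([0,0,.819])),"lat",d@np.array([.994,.11,0]))
E
```

```text
[0.603 0.107 0.186] [-0.931  0.358 -1.13 ] [0.128 0.472 0.132]
[0.603 0.107 0.186] [-0.229  0.127 -2.12 ] [0.062 0.517 0.155]
[0.603 0.107 0.186] [-0.037  0.814 -0.616] [0.046 0.545 0.15 ]
axial 0.15276274203637563 perp up 0.002662263606219428 lat 0.0027698338376765516
```

Request:
servo_tool(targets=[{"dx":-0.05,"dy":0.4,"dz":-0.3,"spin":0,"grip":5},{"dx":-0.1,"dy":0.8,"dz":-0.55,"spin":0,"grip":5},{"dx":-0.15,"dy":1.2,"dz":-0.85,"spin":0,"grip":5},{"dx":-0.2,"dy":1.6,"dz":-1.1,"spin":0,"grip":5},{"dx":-0.2,"dy":2.0,"dz":-1.4,"spin":0,"grip":5},{"dx":-0.25,"dy":2.4,"dz":-1.7,"spin":0,"grip":5},{"dx":-0.3,"dy":2.8,"dz":-1.95,"spin":0,"grip":5},{"dx":-0.35,"dy":3.25,"dz":-2.25,"spin":0,"grip":5},{"dx":-0.35,"dy":3.25,"dz":-2.25,"spin":0,"grip":5},{"dx":-0.35,"dy":3.25,"dz":-2.25,"spin":0,"grip":5}], squeeze=15)

```text
time_s: 19.65
tcp_pos: [0.5998, 0.1394, 0.1636]
eef_rot: [180.0, 0.0, -83.7]
contact_force: [-2.4, -0.1, -1.9]
gripper_width: 0.0136
```

```bash
python3 - <<'E'
from h import *
np.set_printoptions(precision=3,suppress=True)
for i in range(3):
    s=snap("side",None); st=r.get_state();print(st["tcp_pos"],st["contact_force"],st["moment"],st["gripper_width"])
E
```

```text
[0.6   0.139 0.164] [-1.971  0.423 -1.708] [0.185 1.006 0.195] 0.01380276195772068
[0.6   0.139 0.164] [-2.08  -0.155 -1.995] [0.161 1.126 0.243] 0.014087270552432118
[0.6   0.139 0.164] [-1.888  0.001 -2.128] [0.186 1.035 0.234] 0.013809118387419734
```

Request:
servo_tool(targets=[{"dx":-0.1,"dy":0,"dz":0,"spin":0,"grip":5},{"dx":-0.2,"dy":0.4,"dz":-0.3,"spin":0,"grip":5},{"dx":-0.25,"dy":0.8,"dz":-0.55,"spin":0,"grip":5},{"dx":-0.3,"dy":1.2,"dz":-0.85,"spin":0,"grip":5},{"dx":-0.35,"dy":1.6,"dz":-1.1,"spin":0,"grip":5},{"dx":-0.4,"dy":2.0,"dz":-1.4,"spin":0,"grip":5},{"dx":-0.4,"dy":2.4,"dz":-1.7,"spin":0,"grip":5},{"dx":-0.45,"dy":2.8,"dz":-1.95,"spin":0,"grip":5},{"dx":-0.45,"dy":2.8,"dz":-1.95,"spin":0,"grip":5},{"dx":-0.45,"dy":2.8,"dz":-1.95,"spin":0,"grip":5}], squeeze=15)

```text
time_s: 20.63
tcp_pos: [0.5955, 0.1673, 0.1443]
eef_rot: [180.0, -0.0, -83.7]
contact_force: [-0.7, -0.7, -2.3]
gripper_width: 0.0137
```

```bash
python3 - <<'E'
from h import *
np.set_printoptions(precision=3,suppress=True)
for i in range(3):
    s=snap("side",None); st=r.get_state();print(st["tcp_pos"],st["contact_force"],st["moment"],st["gripper_width"])
cv2.imwrite("pics/z7.png",cv2.resize(s[210:290,180:260],(600,600),interpolation=2))
E
```

```text
[0.595 0.167 0.144] [-0.384 -0.274 -1.717] [-0.058  0.319  0.07 ] 0.01398158331741738
[0.595 0.167 0.145] [-0.973 -0.18  -2.175] [-0.049  0.397  0.042] 0.013981610645052947
[0.595 0.167 0.145] [-1.011  1.323 -1.501] [-0.077  0.363  0.069] 0.013720839480507894
```

View pics/z7.png

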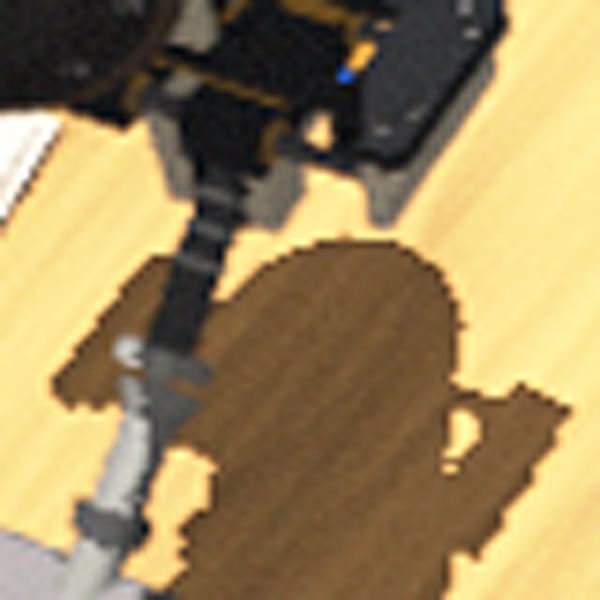

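Request:
servo_tool(targets=[{"dx":0,"dy":0.1,"dz":-0.05,"spin":0,"grip":5},{"dx":0,"dy":0.2,"dz":-0.15,"spin":0,"grip":5},{"dx":0,"dy":0.25,"dz":-0.2,"spin":0,"grip":5},{"dx":-0.05,"dy":0.35,"dz":-0.25,"spin":0,"grip":5},{"dx":-0.05,"dy":0.4,"dz":-0.3,"spin":0,"grip":5},{"dx":-0.05,"dy":0.5,"dz":-0.35,"spin":0,"grip":5},{"dx":-0.05,"dy":0.55,"dz":-0.4,"spin":0,"grip":5},{"dx":-0.05,"dy":0.6,"dz":-0.4,"spin":0,"grip":5},{"dx":-0.05,"dy":0.6,"dz":-0.4,"spin":0,"grip":5},{"dx":-0.05,"dy":0.6,"dz":-0.4,"spin":0,"grip":5}], squeeze=20)

```text
time_s: 21.62
tcp_pos: [0.5951, 0.1707, 0.1417]
eef_rot: [180.0, -0.2, -83.7]
contact_force: [-0.9, -10.8, 7.3]
gripper_width: 0.014
```

Request:
servo_tool(targets=[{"dx":0,"dy":0.1,"dz":-0.05,"spin":0,"grip":5},{"dx":0,"dy":0.15,"dz":-0.1,"spin":0,"grip":5},{"dx":0,"dy":0.15,"dz":-0.1,"spin":0,"grip":5},{"dx":0,"dy":0.15,"dz":-0.1,"spin":0,"grip":5},{"dx":0,"dy":0.15,"dz":-0.1,"spin":0,"grip":5},{"dx":0,"dy":0.15,"dz":-0.1,"spin":0,"grip":5},{"dx":0,"dy":0.15,"dz":-0.1,"spin":0,"grip":5},{"dx":0,"dy":0.15,"dz":-0.1,"spin":0,"grip":5},{"dx":0,"dy":0.15,"dz":-0.1,"spin":0,"grip":5},{"dx":0,"dy":0.15,"dz":-0.1,"spin":0,"grip":5}], squeeze=30)

```text
time_s: 22.45
tcp_pos: [0.5952, 0.1707, 0.1416]
eef_rot: [180.0, -0.3, -83.7]
contact_force: [-3.0, -16.7, 12.9]
gripper_width: 0.0133
```

```bash
python3 - <<'E'
from h import *
np.set_printoptions(precision=4,suppress=True)
for i in range(4):
    s=snap("side",None); st=r.get_state();print(st["tcp_pos"],st["contact_force"],st["moment"],st["gripper_width"])
cv2.imwrite("pics/z8.png",cv2.resize(s[210:290,180:260],(600,600),interpolation=2))
E
```

```text
[0.5952 0.1707 0.1416] [ -3.1346 -16.3518  12.7774] [-5.718   1.1622  0.1571] 0.013851373854317377
[0.5952 0.1707 0.1416] [ -2.8379 -16.1557  13.2664] [-5.7994  1.0853  0.1295] 0.013977222416952642
[0.5952 0.1707 0.1416] [ -2.6937 -17.3197  12.2602] [-5.672   1.1574  0.1494] 0.013733660901585282
[0.5952 0.1707 0.1416] [ -2.7302 -16.8959  12.9992] [-5.689   1.1955  0.1691] 0.013475897558010857
```

Request:
servo_tool(targets=[{"dx":0,"dy":-0.2,"dz":0.15,"spin":0,"grip":5},{"dx":0,"dy":-0.4,"dz":0.3,"spin":0,"grip":5},{"dx":0.1,"dy":-1.2,"dz":0.85,"spin":0,"grip":5},{"dx":0.2,"dy":-2.0,"dz":1.4,"spin":0,"grip":5},{"dx":0.25,"dy":-2.8,"dz":1.95,"spin":0,"grip":5},{"dx":0.35,"dy":-3.6,"dz":2.5,"spin":0,"grip":5},{"dx":0.45,"dy":-4.4,"dz":3.1,"spin":0,"grip":5},{"dx":0.55,"dy":-5.2,"dz":3.65,"spin":0,"grip":5},{"dx":0.65,"dy":-6.0,"dz":4.2,"spin":0,"grip":5},{"dx":0.7,"dy":-6.8,"dz":4.8,"spin":0,"grip":5}])

```text
time_s: 23.48
tcp_pos: [0.6022, 0.1055, 0.1882]
eef_rot: [-180.0, 0.0, -83.7]
contact_force: [-0.9, -0.6, -1.5]
gripper_width: 0.0141
```

Request:
servo_tool(targets=[{"dx":0.1,"dy":-0.8,"dz":0.55,"spin":0,"grip":5},{"dx":0.2,"dy":-1.6,"dz":1.1,"spin":0,"grip":5},{"dx":0.25,"dy":-2.4,"dz":1.7,"spin":0,"grip":5},{"dx":0.35,"dy":-3.2,"dz":2.25,"spin":0,"grip":5},{"dx":0.45,"dy":-4.0,"dz":2.8,"spin":0,"grip":5},{"dx":0.55,"dy":-5.0,"dz":3.5,"spin":0,"grip":5},{"dx":0.65,"dy":-6.0,"dz":4.2,"spin":0,"grip":5},{"dx":0.75,"dy":-7.0,"dz":4.9,"spin":0,"grip":5},{"dx":0.75,"dy":-7.6,"dz":5.3,"spin":0,"grip":5},{"dx":0.75,"dy":-7.6,"dz":5.3,"spin":0,"grip":5}])

```text
time_s: 24.32
tcp_pos: [0.61, 0.029, 0.2419]
eef_rot: [-179.9, 0.0, -83.8]
contact_force: [-0.2, 0.6, -0.7]
gripper_width: 0.0142
```

```bash
python3 - <<'E'
from h import *
np.set_printoptions(precision=4,suppress=True)
s=snap("side",None);st=r.get_state();print(st["tcp_pos"],st["contact_force"],st["moment"],st["gripper_width"],st["time_s"])
for d in r.cut_out("rod","side")[:2]: print(d["p"],d["extent"])
t=snap("top",None)
for d in r.cut_out("rod","top")[:1]: print(d["p"],d["extent"])
g=st["tcp_pos"]+[0,0,.0188]
u=np.array([-.11,.994,0])
for th in(20,35,50):
  w=u*np.cos(np.radians(th))-np.array([0,0,1])*np.sin(np.radians(th))
  print(th,[ (proj("side",g+w*k).round(1),proj("top",g+w*k).round(1)) for k in(-.035,.065,.183)])
cv2.imwrite("pics/z9.png",cv2.resize(s[190:290,180:280],(600,600),interpolation=2))
E
```

```text
[0.6098 0.0297 0.2411] [ 0.3725 -0.5989 -2.0126] [-0.0202  0.1329 -0.0532] 0.014149926742015142 24.3667
0.59 [208.2, 167.0, 233.6, 238.9]
0.58 [157.6, 158.6, 197.2, 177.5]
20 [(array([238.8, 160.4]), array([239.8, 154.5])), (array([222.7, 192.1]), array([192. , 163.1])), (array([202.5, 231.7]), array([140. , 172.3]))]
35 [(array([237.8, 159. ]), array([237.2, 153.7])), (array([224.8, 194.3]), array([197.3, 164.3])), (array([209.2, 236.6]), array([156.5, 175.1]))]
50 [(array([236.5, 158.4]), array([233.6, 153.2])), (array([227.4, 194.9]), array([204.1, 165.1])), (array([216.9, 236.8]), array([175.5, 176.7]))]
```

Request:
servo_tool(targets=[{"dx":0,"dy":-1.2,"dz":0,"spin":-0.02,"grip":5},{"dx":0.1,"dy":-4,"dz":0,"spin":-0.05,"grip":5},{"dx":0.2,"dy":-7.5,"dz":0,"spin":-0.08,"grip":5},{"dx":0.3,"dy":-11.3,"dz":0,"spin":-0.1,"grip":5},{"dx":0.4,"dy":-15.1,"dz":0,"spin":-0.12,"grip":5},{"dx":0.5,"dy":-18.9,"dz":0,"spin":-0.15,"grip":5},{"dx":0.6,"dy":-22.7,"dz":0,"spin":-0.15,"grip":5},{"dx":0.7,"dy":-26,"dz":0,"spin":-0.15,"grip":5},{"dx":0.8,"dy":-28.4,"dz":0,"spin":-0.15,"grip":5},{"dx":0.8,"dy":-29.4,"dz":0,"spin":-0.15,"grip":5}])

```text
time_s: 25.35
tcp_pos: [0.6169, -0.2669, 0.2396]
eef_rot: [179.9, -0.0, -92.5]
contact_force: [0.9, 0.2, -1.9]
gripper_width: 0.0138
```

Request:
servo_tool(targets=[{"dx":0,"dy":0,"dz":-1,"spin":0,"grip":5},{"dx":0,"dy":0,"dz":-3,"spin":0,"grip":5},{"dx":0,"dy":0,"dz":-5.5,"spin":0,"grip":5},{"dx":0,"dy":0,"dz":-8,"spin":0,"grip":5},{"dx":0,"dy":0,"dz":-10,"spin":0,"grip":5},{"dx":0,"dy":0,"dz":-11,"spin":0,"grip":5},{"dx":0,"dy":0,"dz":-11,"spin":0,"grip":5},{"dx":0,"dy":0,"dz":-11,"spin":0,"grip":5},{"dx":0,"dy":0,"dz":-11,"spin":0,"grip":5},{"dx":0,"dy":0,"dz":-11,"spin":0,"grip":5}])

```text
time_s: 26.18
tcp_pos: [0.6181, -0.2637, 0.132]
eef_rot: [-179.9, -0.0, -92.3]
contact_force: [0.3, 0.6, -0.7]
gripper_width: 0.0137
```

```bash
python3 - <<'E'
from h import *
np.set_printoptions(precision=4,suppress=True)
s=snap("side",None);st=r.get_state();print(st["tcp_pos"],st["eef_rot"],st["contact_force"],st["moment"],st["gripper_width"],st["time_s"])
t=snap("top",None)
g=st["tcp_pos"]+[0,0,.0188]; a=np.radians(87.7);u=np.array([np.cos(a),np.sin(a),0])
w=u*np.cos(np.radians(35))-np.array([0,0,1])*np.sin(np.radians(35))
print([ (proj("side",g+w*k).round(1),proj("top",g+w*k).round(1)) for k in(-.035,.065,.183)])
o=np.array([.6188,-.2491,.06])+u*.105; print("post",proj("side",o),proj("top",o))
z=np.zeros((600,800,3),np.uint8)
z[:300]=cv2.resize(t[150:201,250:386],(800,300),interpolation=2)
z[300:,:400]=cv2.resize(s[140:215,230:330],(400,300),interpolation=2)
cv2.imwrite("pics/z10.png",z)
E
```

```text
[ 0.618  -0.2637  0.132 ] [-179.8992   -0.0232  -92.2734] [ 0.7187 -0.0153 -0.574 ] [-0.0531  0.0579 -0.0006] 0.013813617602015443 26.2333
[(array([292.1, 133.2]), array([380.9, 166.5])), (array([278.2, 161.2]), array([337.4, 169.7])), (array([261.7, 194.4]), array([292.3, 172.9]))]
post [266.9632 185.563 ] [305.5182 172.4013]
```

View pics/z10.png

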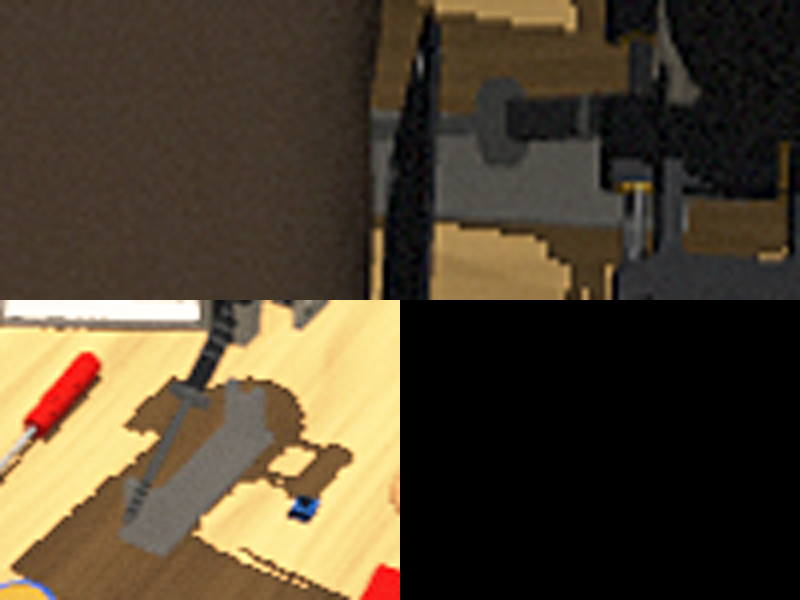

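Request:
servo_tool(targets=[{"dx":0,"dy":0,"dz":-0.6,"spin":0,"grip":5},{"dx":0,"dy":0,"dz":-1.2,"spin":0,"grip":5},{"dx":0,"dy":0,"dz":-1.8,"spin":0,"grip":5},{"dx":0,"dy":0,"dz":-2.4,"spin":0,"grip":5},{"dx":0,"dy":0,"dz":-3.0,"spin":0,"grip":5},{"dx":0,"dy":0,"dz":-3.6,"spin":0,"grip":5},{"dx":0,"dy":0,"dz":-4.2,"spin":0,"grip":5},{"dx":0,"dy":0,"dz":-4.8,"spin":0,"grip":5},{"dx":0,"dy":0,"dz":-4.8,"spin":0,"grip":5},{"dx":0,"dy":0,"dz":-4.8,"spin":0,"grip":5}], squeeze=10)

```text
time_s: 27.12
tcp_pos: [0.6173, -0.2633, 0.0818]
eef_rot: [179.9, 0.0, -92.3]
contact_force: [0.8, 0.9, -1.9]
gripper_width: 0.0139
```

```bash
python3 - <<'E'
from h import *
np.set_printoptions(precision=4,suppress=True)
s=snap("side",None);st=r.get_state();print(st["tcp_pos"],st["contact_force"],st["moment"],st["gripper_width"],st["time_s"])
g=st["tcp_pos"]+[0,0,.0188]; a=np.radians(87.7);u=np.array([np.cos(a),np.sin(a),0])
for th in(5,14,35):
  w=u*np.cos(np.radians(th))-np.array([0,0,1])*np.sin(np.radians(th))
  print(th,[ proj("side",g+w*k).round(1) for k in(-.035,.065,.183)])
for d in r.cut_out("rod","side")[:2]:
  y,x=np.nonzero(d["mask"]);i=y>=y.max()-1;print(d["p"],d["extent"],x[i].mean(),y.max())
E
```

```text
[ 0.6175 -0.2634  0.0823] [ 0.7554  1.0012 -0.8227] [ 0.2606 -0.2672 -0.0752] 0.013886570826677706 27.1667
5 [array([293.2, 148.7]), array([276.4, 167.6]), array([255.2, 191.6])]
14 [array([293. , 147.6]), array([276.8, 169.7]), array([256.6, 197.3])]
35 [array([292.2, 145.6]), array([278.6, 173. ]), array([262.6, 205.5])]
0.62 [257.0, 153.4, 288.9, 197.8] 258.8 200
```

Request:
servo_tool(targets=[{"dx":0,"dy":0,"dz":-0.6,"spin":0,"grip":5},{"dx":0,"dy":0,"dz":-1.2,"spin":0,"grip":5},{"dx":0,"dy":0,"dz":-1.8,"spin":0,"grip":5},{"dx":0,"dy":0,"dz":-2.4,"spin":0,"grip":5},{"dx":0,"dy":0,"dz":-3.0,"spin":0,"grip":5},{"dx":0,"dy":0,"dz":-3.6,"spin":0,"grip":5},{"dx":0,"dy":0,"dz":-4.1,"spin":0,"grip":5},{"dx":0,"dy":0,"dz":-4.5,"spin":0,"grip":5},{"dx":0,"dy":0,"dz":-4.7,"spin":0,"grip":5},{"dx":0,"dy":0,"dz":-4.7,"spin":0,"grip":5}], squeeze=10)

```text
time_s: 28.05
tcp_pos: [0.6181, -0.2639, 0.0361]
eef_rot: [-179.9, -0.0, -92.3]
contact_force: [1.0, -1.6, 4.2]
gripper_width: 0.0135
```

```bash
python3 - <<'E'
from h import *
np.set_printoptions(precision=4,suppress=True)
s=snap("side",None);st=r.get_state();print(st["tcp_pos"],st["contact_force"],st["moment"],st["gripper_width"],st["time_s"])
g=st["tcp_pos"]+[0,0,.0188]; a=np.radians(87.7);u=np.array([np.cos(a),np.sin(a),0])
for th in(0,5,10):
  w=u*np.cos(np.radians(th))-np.array([0,0,1])*np.sin(np.radians(th))
  print(th,[ proj("side",g+w*k).round(1) for k in(-.035,.065,.183)])
for d in r.cut_out("rod","side")[:2]:
  y,x=np.nonzero(d["mask"]);i=y>=y.max()-1;print(d["p"],d["extent"],x[i].mean(),y.max())
E
```

```text
[ 0.6181 -0.2638  0.0361] [ 1.2499 -1.2676  4.7783] [-0.3856 -0.2696 -0.06  ] 0.013613987243388567 28.1
0 [array([293.1, 160. ]), array([276.6, 176.9]), array([255.5, 198.6])]
5 [array([293.1, 159.3]), array([276.7, 178.2]), array([255.9, 202.1])]
10 [array([293. , 158.7]), array([276.8, 179.3]), array([256.6, 205.2])]
0.68 [302.4, 190.0, 309.6, 192.9] 305.6666666666667 195
0.63 [258.0, 163.3, 288.5, 197.0] 258.3333333333333 197
```

Request:
servo_tool(targets=[{"dx":0,"dy":0,"dz":0,"spin":0,"grip":2},{"dx":0,"dy":0,"dz":0,"spin":0,"grip":2},{"dx":0,"dy":0,"dz":0,"spin":0,"grip":2},{"dx":0,"dy":0,"dz":0,"spin":0,"grip":2},{"dx":0,"dy":0,"dz":0.5,"spin":0,"grip":2},{"dx":0,"dy":0,"dz":1.5,"spin":0,"grip":2},{"dx":0,"dy":0,"dz":3.5,"spin":0,"grip":2},{"dx":0,"dy":0,"dz":6,"spin":0,"grip":2},{"dx":0,"dy":0,"dz":9,"spin":0,"grip":2},{"dx":0,"dy":0,"dz":12.5,"spin":0,"grip":2}], squeeze=50)

```text
time_s: 28.98
tcp_pos: [0.6153, -0.2629, 0.1591]
eef_rot: [179.7, 0.1, -92.3]
contact_force: [0.7, -0.4, -0.4]
gripper_width: 0.0138
```

Request:
servo_tool(targets=[{"dx":-0.5,"dy":0.1,"dz":3,"spin":0,"grip":2},{"dx":-2,"dy":0.4,"dz":6,"spin":0,"grip":2},{"dx":-4.5,"dy":0.8,"dz":8.5,"spin":0,"grip":2},{"dx":-7.5,"dy":1.4,"dz":9.8,"spin":0,"grip":2},{"dx":-11,"dy":2,"dz":10,"spin":0,"grip":2},{"dx":-14.5,"dy":2.7,"dz":10,"spin":0,"grip":2},{"dx":-17.5,"dy":3.2,"dz":10,"spin":0,"grip":2},{"dx":-20,"dy":3.7,"dz":10,"spin":0,"grip":2},{"dx":-21.6,"dy":4,"dz":10,"spin":0,"grip":2},{"dx":-22.3,"dy":4.1,"dz":10,"spin":0,"grip":2}])

```text
time_s: 29.82
tcp_pos: [0.3914, -0.2219, 0.2601]
eef_rot: [179.9, 0.1, -92.3]
contact_force: [-0.5, 0.5, -1.0]
gripper_width: 0.0138
```

Request:
servo_tool(targets=[{"dx":0,"dy":0,"dz":0,"spin":0,"grip":2},{"dx":0,"dy":0,"dz":0,"spin":0,"grip":2},{"dx":0,"dy":0,"dz":0,"spin":0,"grip":2},{"dx":0,"dy":0,"dz":0,"spin":0,"grip":2},{"dx":0,"dy":0,"dz":0,"spin":0,"grip":2},{"dx":0,"dy":0,"dz":0,"spin":0,"grip":2},{"dx":0,"dy":0,"dz":0,"spin":0,"grip":2},{"dx":0,"dy":0,"dz":0,"spin":0,"grip":2},{"dx":0,"dy":0,"dz":0,"spin":0,"grip":2},{"dx":0,"dy":0,"dz":0,"spin":0,"grip":2}])

```text
time_s: 30.65
tcp_pos: [0.3945, -0.2226, 0.2605]
eef_rot: [180.0, 0.0, -92.3]
contact_force: [-0.4, -0.2, -1.1]
gripper_width: 0.0134
```

```bash
python3 - <<'E'
from h import *
np.set_printoptions(precision=4,suppress=True)
s=snap("side","fs");st=r.get_state();print(st["tcp_pos"],st["eef_rot"],st["contact_force"],st["gripper_width"],st["time_s"])
g=st["tcp_pos"]+[0,0,.0188]; a=np.radians(87.7);u=np.array([np.cos(a),np.sin(a),0])
for th in(0,5,10):
  w=u*np.cos(np.radians(th))-np.array([0,0,1])*np.sin(np.radians(th))
  print(th,[ (proj("side",g+w*k).round(1),proj("top",g+w*k).round(1)) for k in(-.035,.065,.183)])
t=snap("top","ft");w=snap("wrist","fw")
for c in("side","top","wrist"):
 for n in("rod","can_centre","coaster_top"):
  for d in r.cut_out(n,c)[:1]:
   rc=cv2.minAreaRect(np.argwhere(d["mask"])[:,::-1].astype(np.float32))
   print(c,n,round(d["p"],2),d["extent"],cv2.boxPoints(rc).round().tolist())
E
```

```text
[ 0.3945 -0.2226  0.2606] [-179.9972    0.0004  -92.2954] [-0.1653  0.0573 -1.6734] 0.013737592015856101 30.7
0 [(array([355. , 132.7]), array([379.4, 277.1])), (array([337.8, 151.9]), array([323.7, 274.1])), (array([315.4, 177. ]), array([257.7, 270.7]))]
5 [(array([355. , 131.8]), array([379.8, 277.2])), (array([337.7, 153.5]), array([323.4, 274. ])), (array([315.3, 181.5]), array([258.2, 270.3]))]
10 [(array([355.1, 131. ]), array([380. , 277.3])), (array([337.7, 155. ]), array([323.4, 273.9])), (array([315.5, 185.5]), array([259.5, 270. ]))]
side rod 0.54 [318.7, 135.0, 350.9, 176.6] [[312.0, 171.0], [346.0, 136.0], [354.0, 144.0], [320.0, 179.0]]
side can_centre 0.73 [331.1, 146.0, 352.2, 193.8] [[333.0, 193.0], [337.0, 147.0], [353.0, 148.0], [349.0, 194.0]]
side coaster_top 0.78 [328.3, 181.6, 358.4, 197.1] [[327.0, 196.0], [328.0, 181.0], [355.0, 182.0], [355.0, 198.0]]
top can_centre 0.54 [424.4, 240.6, 454.5, 247.4] [[428.0, 238.0], [453.0, 238.0], [453.0, 246.0], [428.0, 246.0]]
wrist rod 0.64 [266.5, 223.3, 299.1, 371.1] [[268.0, 223.0], [299.0, 223.0], [299.0, 368.0], [268.0, 368.0]]
wrist can_centre 0.79 [180.2, 73.5, 266.5, 145.0] [[168.0, 107.0], [219.0, 56.0], [273.0, 110.0], [222.0, 161.0]]
wrist coaster_top 0.9 [222.2, 65.4, 281.7, 145.8] [[221.0, 68.0], [272.0, 58.0], [286.0, 138.0], [236.0, 147.0]]
```

```bash
python3 - <<'E'
from h import *
s=cv2.cvtColor(cv2.imread("pics/fs.png"),6)
print(s[160:186,308:324])
d=r.cut_out("rod","side")[0]["mask"] if False else None
for p in ([.402,-.04,.005],[.357,-.085,.005],[.447,.005,.005]): print(proj("side",p))
E
```

```text
[[197 204 200 199 196 198 201 201 204 203 209 206 209 207 212 213]
 [202 205 199 195 196 197 202 201 201 204 203 208 209 211 211 213]
 [208 207 199 198 198 198 200 199 203 203 208 208 215 214 209 210]
 [204 201 198 197 200 197 198 202 207 208 208 213 213 210 207 207]
 [205 196 196 196 195 198 200 205 205 208 211 212 209 205 206 207]
 [199 198 197 194 197 199 203 208 207 214 214 214 205 202 209 212]
 [194 196 191 196 197 200 205 207 211 215 213 206 204 208 213 184]
 [197 193 195 197 205 205 204 208 215 216 207 204 206 214 190 101]
 [194 192 196 199 205 203 206 215 216 210 203 209 211 198 131  58]
 [193 197 200 202 204 209 212 215 207 203 203 214 178  81  22  43]
 [196 200 200 203 207 213 216 210 200 201 210 198 131  53  52  54]
 [198 201 203 206 212 214 210 199 201 208 196 115  25  34  63 147]
 [202 203 202 210 215 212 203 198 210 216 170  64  63  65 117 196]
 [203 205 209 215 210 202 201 208 215 168  57  38  53 122 202 219]
 [202 204 214 212 202 201 208 214 178  90  46  62 121 198 219 216]
 [208 212 213 204 199 203 212 172  64  47  33 123 206 221 215 215]
 [211 208 204 202 203 212 192 103  64  63  92 187 222 215 213 216]
 [212 205 201 200 210 220 180  72  66 107 196 223 215 214 216 217]
 [202 201 199 211 218 219 199 133 112 192 221 218 213 218 218 217]
 [200 202 209 214 217 218 219 212 209 220 217 215 212 217 215 206]
 [207 208 214 218 214 214 216 221 219 216 214 215 217 216 209 201]
 [206 213 218 215 210 212 215 215 215 214 214 217 216 210 202 201]
 [213 216 218 215 213 214 215 212 215 214 216 216 213 202 202 206]
 [220 217 214 214 215 216 213 216 215 215 221 213 205 202 202 211]
 [220 216 212 218 216 217 215 213 218 216 213 207 200 204 213 213]
 [217 214 216 215 216 215 215 217 218 214 208 202 208 203 213 169]]
[312.05349717 245.74098826]
[332.56082432 241.53580024]
[291.25468367 250.00594784]
```

```bash
python3 - <<'E'
from h import *
st=r.get_state();print(st["tcp_pos"],st["gripper_width"],st["time_s"],abs(st["qd"]).max());print(r.close_job())
E
```

```text
[ 0.39448216 -0.22264249  0.26055853] 0.013672411410334586 31.25 0.08571915653578244
the job is handed in; nothing more can be done
None
```

The job is done and handed in at 31 s of the 70 s allowed; no verdict was reported.

- **Can:** it stands upright on the cork coaster. I saw it set down in the side view, and the trained network still found can and coaster together in the last side and wrist pictures.
- **Rod in the tube:** I pushed it in at 35° until it stopped dead. The push rose from about 13 N to about 21 N along the tube with no further movement, and the stop lay within about 4 mm of where the collar should meet the rim. I then drew it right out along the tube's axis.
- **Levelling:** the gripper can't tilt, so the rod pivoted in the fingers at the tube mouth. I levelled it again by lowering it into its rack slots without letting go, then lifted it at 50 N grip.
- **Final pose:** the arm is still and holding the rod. Its grip is 0.279 m above the bench. In the side picture the tip is within 1 pixel of the level prediction (about 1° or less), and by calculation it lies over the middle of the larger white tile.

**Weaker checks:**
- The top camera was partly blocked by the arm at the end, so the tip's place over the tile comes from the side view and the arm's pose.
- Two views together put the tube mouth about 6 mm lower than the given 115 mm. I used the given height and the push forces instead.
- I did not re-measure the bystanders, but no unexpected contact force showed.

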